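# Check out a refill of drawing pins and hold up the full tin

### The arm

A 7-joint arm with a two-finger parallel gripper is mounted at the origin on the work surface. World frame = base frame: x ahead of the robot, y to its left, z up, the work surface at z = 0. Lengths are in mm, angles in rad, forces in N, time in s.
With the tool pointing down it reaches from about 400 to 875 mm from the base axis. Payload 4.4 kg.
Tool frame: the origin (TCP) lies midway between the tips of the shut fingers; the grasp point (between the pads) lies ctrl.grip_depth behind it (ctrl.grip_depth is the distance from the TCP to the grasp point, in mm); z points along the fingers, y is the line along which they close (so a half turn about z gives the same grasp; the last joint's range is limited). The gripper opens to 85 mm and grips with 20 to 120 N. Pads are 22 mm wide; open, the fingers measure 114 mm over their backs; the gripper's body (76 mm by 85 mm) begins 54 mm behind the grasp point. The pads swing forward as they close: fully open they stand 13 mm farther back than shut.
Start: joints at [-1.307, 0.628, 0.038, 1.517, -0.027, 0.996, -0.02], TCP at [210.481, 614.992, 231.313] pointing down, gripper open.
Joint ranges: [-3.06, 3.06], [-0.37, 2.12], [-1.25, 1.32], [0.18, 2.47], [-1.1, 4.24], [0.23, 1.98], [-2.94, 2.94]. Speed limits (rad/s): [2.57, 2.57, 3.14, 3.14, 3.14, 3.14, 3.14].

### API

Orientations are given as [roll, pitch, yaw] about the fixed x, y, z axes, in that order (R = Rz(yaw) Ry(pitch) Rx(roll)).
In Python, from cell import ctrl gives the robot as it stands.
- The arm moves only by the tool carry_out, never from a script. Its argument "deltas" is one flat list of numbers, 7 for each row, row after row: the turn, a rotation vector about the tool's x, y, z in degrees, then the shift along the tool's x, y, z in m, then the closure, from -1 (fully open) to 1 (shut). In form: [wx, wy, wz, dx, dy, dz, claw, wx, wy, wz, dx, dy, dz, claw, ...]. A call has 1 to 12 rows; each row shifts and turns the commanded pose from where the row before left it, along the tool's axes as they then stand; what a row does not reach is not made up. A row lasts 1/8 s, in which the tool goes at most 62.5 mm and 10.7 degrees, less where a joint would pass 70% of its speed; a pose out of reach is approached as far as the arm can. A call with a gripper value outside its range is refused whole. The fingers move at their own pace and stop on an object; the grip force is fixed at half the most. Time passes only in rows, so rows that do not move let the fingers close. It gives the time, the measured TCP pose, the force, the opening and the grip force at its end, in the units of the state.
- ctrl.read_state(): the state, without advancing time (a new reading comes with each control period).
- ctrl.get_image(name): name is "side" or "top"; returns the picture (384x512x3 uint8, red, green, blue); there is no depth.
- ctrl.calibration(name): a dict with "mtx" (3x3 intrinsics, pixels), "distortion" ([k1, k2, p1, p2, k3] as OpenCV has them; the pictures are not rectified), "R" (3x3) and "t" (3): a world point X has camera coordinates R X + t. Camera axes: x right, y down, z forward; pixel columns grow to the right and rows downward; lengths in mm; the calibration is good to about 2 mm. A picture is of the moment at which its call begins. calibration takes no time and is no camera call.
- ctrl.finish_job(): hands the job in; it is judged then, once.
The state is a dict: "clock": time; "qpos": joint angles; "qd": joint speeds; "tau": joint torques, N m; "eef_pos": TCP position; "tool_rot": TCP orientation; "force": force on the tool from outside, world axes, zero at the start; "torque": the same for the moment, N m; "width": finger opening in mm; "gripper_force": force on a finger pad.
Only numpy, scipy, OpenCV 4.12 (cv2) and the standard library are available. Lean on these libraries where they do the work, as an engineer would, in place of code of your own. Each camera call takes 0.05 s, during which the arm holds its last target. There are 200 camera calls.

### The job

Book out a refill at the studio desk: turn the white pin jar on the spot, without carrying it elsewhere, so that its orange patch squarely faces the black label reader's window, and leave it standing there. Then find by feel which of the three identical blue tins is the heaviest, setting each lighter one you lift back upright where it stood, and finish while holding the heaviest tin still and upright in the gripper, with its underside more than 10 cm above the desk. Never tip a tin or the jar over, and leave the cup, tape dispenser and sharpener where they are.

Things in the scene. Friction and masses are not known exactly. Their poses are not given: they have to be found in the camera images.
- jar: White pin jar with grey lid: upright cylinder 58 mm across, 92 mm tall, 0.25 kg, loose on the desk, axis 115 to 125 mm in front of the reader's window. Origin: centre of the underside, z up; x points from the axis to the orange patch (26 mm wide, 56 mm tall, on the side wall). An orange bar on the lid runs from the lid's middle towards the same side.
- jar_patch (a point): Middle of the orange patch on the jar's side wall, 29 mm from the jar's axis, 45 mm above its underside.
- reader: Black label reader, block 70 mm deep (x), 100 mm wide (y), 70 mm tall, fixed. Origin: centre of the underside, z up. Its window is on its -x face: the patch faces it squarely when the jar's x axis points the same way as the reader's x axis. At the start the jar must be turned clockwise seen from above, by 0.7 to 1.45 rad.
- reader_window (a point): Centre of the reader's green glass window with a red line, 42 mm above the desk, on the reader's -x face.
- tin_a: One of three closed drawing-pin tins that look alike: upright cylinder 60 mm across, 80 mm tall, blue, yellow band, steel lid (fixed shut, contents do not move). Origin: centre of the underside, z up. It stands on the desk (z = 0). The tins weigh 0.12 to 0.70 kg; the heaviest outweighs the next by at least 0.15 kg. Which tin stands where varies.
- tin_b: One of three closed drawing-pin tins that look alike: upright cylinder 60 mm across, 80 mm tall, blue, yellow band, steel lid (fixed shut, contents do not move). Origin: centre of the underside, z up. It stands on the desk (z = 0). The tins weigh 0.12 to 0.70 kg; the heaviest outweighs the next by at least 0.15 kg. Which tin stands where varies.
- tin_c: One of three closed drawing-pin tins that look alike: upright cylinder 60 mm across, 80 mm tall, blue, yellow band, steel lid (fixed shut, contents do not move). Origin: centre of the underside, z up. It stands on the desk (z = 0). The tins weigh 0.12 to 0.70 kg; the heaviest outweighs the next by at least 0.15 kg. Which tin stands where varies.
- cup: White porcelain cup, 76 mm across, 75 mm tall, loose, beyond the tins. Origin: centre of the underside. A bystander.
- tape_dispenser: Translucent tape dispenser, 150 x 55 mm, 86 mm tall, loose. Origin: centre of the underside. A bystander.
- sharpener: Small metal pencil sharpener, 25 x 16 x 13 mm, loose. Origin: centre of the underside. A bystander.

How it is judged (in metres and radians):
On the way:
1. the jar stands where it was, its orange patch facing the reader's window, let go (angle between the x axis of jar and the x axis of reader, either way round below 0.3 rad and horizontal distance between jar_patch and reader_window below 0.12 m and distance of jar from where it was at the start of the episode below 0.02 m and angle between jar's own z axis and vertical below 0.1 rad and height (world z) of jar below 0.008 m and contact force between jar and the fingers below 0.1 N), for 0.2 s.
At the end, for the whole second after the job is handed in: Jar upright, let go, within 20 mm of its start, patch facing the window within 0.3 rad; heaviest tin held still by the fingers alone, upright within 0.3 rad, underside over 100 mm above the desk; both others, each under 4.2 N, upright on the desk within 50 mm of their starts (all of step 1 and ((height (world z) of tin_a above 0.1 m and angle between tin_a's own z axis and vertical below 0.3 rad and linear speed of tin_a below 0.05 m/s and contact force between tin_a and the fingers above 2 N and contact force between tin_a and jar below 0.1 N and contact force between tin_a and reader below 0.1 N and contact force between tin_a and cup below 0.1 N and contact force between tin_a and tape_dispenser below 0.1 N and contact force between tin_a and tin_b below 0.1 N and contact force between tin_a and tin_c below 0.1 N and distance of each of tin_b, tin_c from where it was at the start of the episode below 0.05 m and height (world z) of each of tin_b, tin_c below 0.008 m and angle between each of tin_b, tin_c's own z axis and vertical below 0.1 rad and linear speed of each of tin_b, tin_c below 0.02 m/s and contact force between each of tin_b, tin_c and anything else below 4.2 N and contact force between each of tin_b, tin_c and the fingers below 0.1 N) or (height (world z) of tin_b above 0.1 m and angle between tin_b's own z axis and vertical below 0.3 rad and linear speed of tin_b below 0.05 m/s and contact force between tin_b and the fingers above 2 N and contact force between tin_b and jar below 0.1 N and contact force between tin_b and reader below 0.1 N and contact force between tin_b and cup below 0.1 N and contact force between tin_b and tape_dispenser below 0.1 N and contact force between tin_b and tin_a below 0.1 N and contact force between tin_b and tin_c below 0.1 N and distance of each of tin_a, tin_c from where it was at the start of the episode below 0.05 m and height (world z) of each of tin_a, tin_c below 0.008 m and angle between each of tin_a, tin_c's own z axis and vertical below 0.1 rad and linear speed of each of tin_a, tin_c below 0.02 m/s and contact force between each of tin_a, tin_c and anything else below 4.2 N and contact force between each of tin_a, tin_c and the fingers below 0.1 N) or (height (world z) of tin_c above 0.1 m and angle between tin_c's own z axis and vertical below 0.3 rad and linear speed of tin_c below 0.05 m/s and contact force between tin_c and the fingers above 2 N and contact force between tin_c and jar below 0.1 N and contact force between tin_c and reader below 0.1 N and contact force between tin_c and cup below 0.1 N and contact force between tin_c and tape_dispenser below 0.1 N and contact force between tin_c and tin_a below 0.1 N and contact force between tin_c and tin_b below 0.1 N and distance of each of tin_a, tin_b from where it was at the start of the episode below 0.05 m and height (world z) of each of tin_a, tin_b below 0.008 m and angle between each of tin_a, tin_b's own z axis and vertical below 0.1 rad and linear speed of each of tin_a, tin_b below 0.02 m/s and contact force between each of tin_a, tin_b and anything else below 4.2 N and contact force between each of tin_a, tin_b and the fingers below 0.1 N))); the arm keeps its last pose, push and grip.
It fails at once if a tin or the jar is tipped over (angle between any of tin_a, tin_b, tin_c, jar's own z axis and vertical above 0.7 rad).
It fails at once if the cup, tape dispenser or sharpener is disturbed (moved 30 mm) or the cup tipped (distance of any of cup, tape_dispenser, sharpener from where it was at the start of the episode above 0.03 m or angle between cup's own z axis and vertical above 0.3 rad).
It also fails if it takes over 67 s, if anything falls off the work surface, if the arm or the gripper's body presses on something with over 40 N, if the wrist force passes 120 N, or if a joint passes its speed limit or range.

## Working session

There is one attempt and no reset: what is moved stays moved. The work goes in short steps, Python scripts to look and compute and a tool call to move; the robot and the scene stay as the last step left them, time stands still between calls to the robot, and variables do not carry over. Pictures are saved under pics/ and viewed, at most 10 in all, crops included, and the job is handed in when it is done.

Besides the shell and the picture viewer there is one more tool, called after "Emit:" as name(argument=value, ...) on one line, values as JSON. carry_out: Moves the arm, as the interface text tells. Its arguments: {"type":"object","properties":{"deltas":{"type":"array"}},"required":["deltas"]}

```bash
mkdir -p pics; ls; python3 - <<'E'
from cell import ctrl
import cv2
s=ctrl.read_state(); print(s, ctrl.grip_depth)
for n in("top","side"):
    cv2.imwrite(f"pics/{n}0.png",ctrl.get_image(n)[:,:,::-1]); c=ctrl.calibration(n); print(c)
E
```

```text
pics
{'clock': 0.0, 'qpos': array([-1.30678716,  0.62939141,  0.03843891,  1.51839135, -0.02700775,
        0.99628286, -0.01997171]), 'qd': array([-0.00171937,  0.00028839, -0.00165578, -0.00051397, -0.00191289,
       -0.00051359, -0.00076781]), 'tau': array([ 4.86963636e-04, -5.63415456e+01,  1.22624706e+00, -1.93443811e+01,
        1.09412265e-02,  1.05574768e-02,  1.10869880e-05]), 'eef_pos': array([210.2736243 , 614.37464164, 230.35221649]), 'tool_rot': array([-3.13963772e+00,  2.02922958e-05,  2.81180951e+00]), 'force': array([ 0.38776081, -0.12936697,  0.02078017]), 'torque': array([-0.006191  ,  0.0020585 , -0.01073998]), 'gripper_force': 0.0, 'width': 85.06542518577268} 18.700000000000003
{'mtx': array([[474.82503593,   0.        , 253.58961543],
       [  0.        , 474.82503593, 195.30429345],
       [  0.        ,   0.        ,   1.        ]]), 'distortion': array([0.02873659, 0.        , 0.        , 0.        , 0.        ]), 'R': array([[-0.01042462, -0.99975415, -0.01956929],
       [-0.99498509,  0.01231786, -0.09926197],
       [ 0.09947862,  0.01843639, -0.99486889]]), 't': array([  45.25259054,  597.85101531, 1159.66173763])}
{'mtx': array([[447.85047386,   0.        , 254.77800677],
       [  0.        , 447.85047386, 187.01271686],
       [  0.        ,   0.        ,   1.        ]]), 'distortion': array([-0.02569431,  0.        ,  0.        ,  0.        ,  0.        ]), 'R': array([[ 0.99862026, -0.05217197, -0.00597178],
       [-0.04418307, -0.77330857, -0.63248851],
       [ 0.02838014,  0.63187969, -0.77454672]]), 't': array([-616.23956946,   97.17470777, 1402.66606415])}
```

View pics/top0.png

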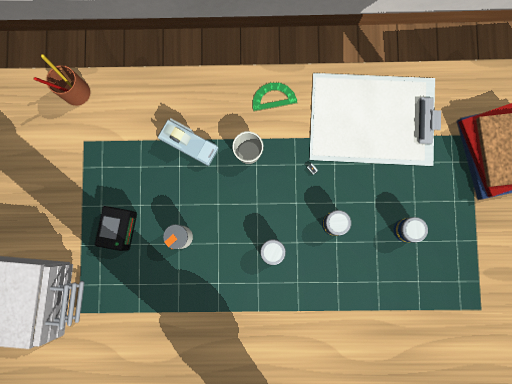

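View pics/side0.png

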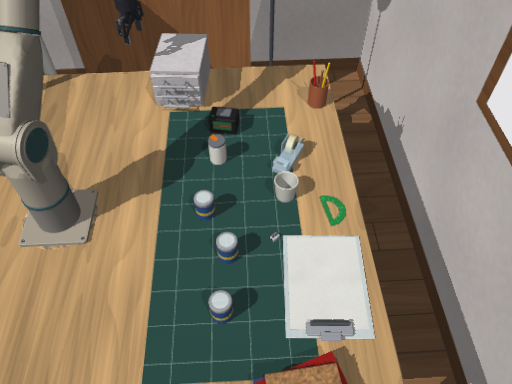

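The top view shows the jar at (178,237) with its bar pointing down-left, the reader at (117,229), and the tin lids at (273,252), (338,222) and (413,230). The cup is at (248,147), the tape dispenser at (188,141) and the sharpener at (312,169). The side view agrees. Next I'll refine these positions and look at a jar/reader crop.

```bash
cat > h.py <<'E'
import numpy as np, cv2
from cell import ctrl
def back(n,uv,z):
    c=ctrl.calibration(n); R=np.array(c["R"]);t=np.array(c["t"])
    p=cv2.undistortPoints(np.float64(uv).reshape(-1,1,2),c["mtx"],c["distortion"]).reshape(-1,2)
    d=np.c_[p,np.ones(len(p))]@R; o=-R.T@t
    return o+d*((z-o[2])/d[:,2])[:,None]
def proj(n,X):
    c=ctrl.calibration(n); 
    return cv2.projectPoints(np.float64(X).reshape(-1,1,3),cv2.Rodrigues(c["R"])[0],c["t"],c["mtx"],c["distortion"])[0].reshape(-1,2)
def blob(mask,seed,r=22):
    m=np.zeros_like(mask);u,v=seed;m[v-r:v+r,u-r:u+r]=mask[v-r:v+r,u-r:u+r]
    k,l,st,c=cv2.connectedComponentsWithStats(m)
    i=1+np.argmax(st[1:,4]); return (l==i).astype(np.uint8),st[i],c[i]
def lid(n,im,seed,z,lo):
    m=((im.min(2)>lo)).astype(np.uint8)
    b,st,c=blob(m,seed)
    cn=max(cv2.findContours(b,0,1)[0],key=cv2.contourArea)
    w=back(n,cn.reshape(-1,2),z)[:,:2].astype(np.float32)
    (cx,cy),(a,bb),_=cv2.fitEllipse(w); return c,(cx,cy),(a,bb)
E
python3 - <<'E'
from h import *
im=ctrl.get_image("top"); hsv=cv2.cvtColor(im,cv2.COLOR_RGB2HSV)
for s in[(273,252),(338,222),(413,230)]:
    print("tin",lid("top",im,s,80,130))
om=((hsv[:,:,0]<16)&(hsv[:,:,1]>140)&(hsv[:,:,2]>120)).astype(np.uint8)
b,st,c=blob(om,(175,240)); print("orange",c,st)
p=np.argwhere(b)[:,::-1]; w=back("top",p,92)[:,:2]; print(w.mean(0),cv2.fitLine(w.astype(np.float32),2,0,.01,.01).ravel())
g=((hsv[:,:,1]<60)&(im.min(2)>90)).astype(np.uint8)|b
bb,st,c=blob(g,(178,237),25);print("lid",c,st,back("top",c,92))
r=((im.max(2)<45)).astype(np.uint8);bb,st,c=blob(r,(117,229),28);print("reader",st,c)
cn=max(cv2.findContours(bb,0,1)[0],key=cv2.contourArea);q=cv2.boxPoints(cv2.minAreaRect(cn));print(q,back("top",q,70))
cv2.imwrite("pics/c1.png",cv2.resize(im[190:280,85:215],None,fx=6,fy=6,interpolation=2)[:,:,::-1])
print(back("top",[[248,147]],75),back("top",[[312,169]],10),back("top",[[160,125],[188,141],[215,158]],60))
E
```

```text
tin (array([272.60210526, 252.11789474]), (457.6082458496094, -6.087182998657227), (55.42882537841797, 56.50054168701172))
tin (array([338.34475375, 222.57173448]), (525.8250122070312, -163.1999969482422), (55.56656265258789, 55.73133850097656))
tin (array([415.11836735, 229.62244898]), (506.7334289550781, -343.3702392578125), (54.439483642578125, 60.89116287231445))
orange [170.32142857 239.92857143] [164 234  13  13  84]
[488.82547712 234.79012901] [  0.68558526  -0.72799236 488.82547    234.79013   ]
lid [177.56084656 236.71781305] [163 225  30  24 567] [[496.16632763 217.7373674   92.        ]]
reader [  89  206   48   51 1328] [111.3998494  232.48343373]
[[ 86.70189  254.25662 ]
 [ 96.23396  203.41888 ]
 [136.9283   211.04907 ]
 [127.396225 261.8868  ]] [[457.1850427  439.58416346  70.        ]
 [579.29360101 419.63796168  70.        ]
 [559.53872846 320.57015441  70.        ]
 [437.87773965 341.56519484  70.        ]]
[[712.24272851  49.98625954  75.        ]] [[ 666.04270641 -111.16557197   10.        ]] [[773.77643295 268.62919144  60.        ]
 [732.44648911 198.85685019  60.        ]
 [688.93715964 132.05772493  60.        ]]
```

View pics/c1.png

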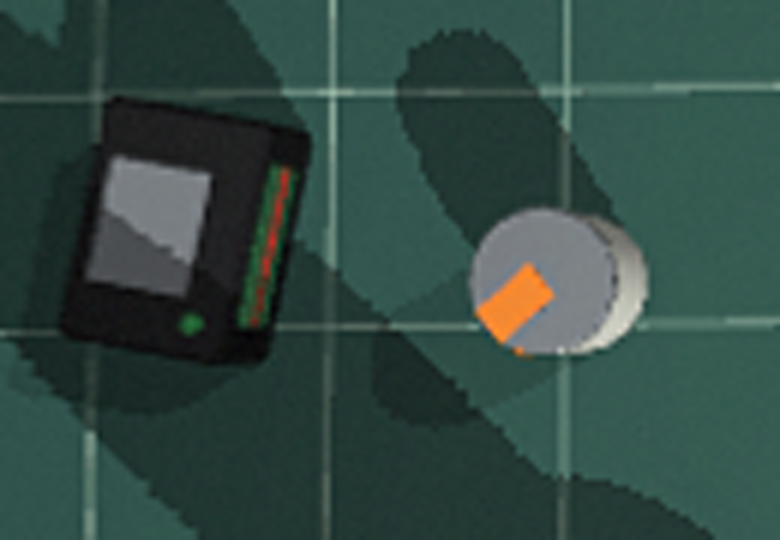

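The crop shows the reader's window strip running from crop (285,165) to (250,325), so the reader's x axis is about 78°. The jar's lid is centred near crop (542,279) and its bar runs to (490,329), about 134°. I'll check these numerically and against the side camera.

```bash
cat >> h.py <<'E'
def plan(xyz,yaw,s=None):
    """tool-axis shift [m] and wz [deg] (turn first, then shift along turned axes)"""
    s=s or ctrl.read_state(); y0=s["tool_rot"][2]; d=np.array(xyz)-s["eef_pos"]
    wz=np.degrees((y0-yaw+np.pi)%(2*np.pi)-np.pi)
    R=cv2.Rodrigues(np.array([0,0,yaw]))[0]@np.diag([1,-1,-1])
    print("wz",wz.round(2),"shift m",(R.T@d/1000).round(4),"rot",s["tool_rot"].round(4))
E
python3 - <<'E'
from h import *
f=lambda p:(np.float64(p)+.5)/6-.5+[85,190]
deg=lambda a:np.degrees(np.arctan2(a[1],a[0]))
w=back("top",f([[542,278],[490,329],[542,279]]),92);print("bar",deg(w[1]-w[0]),w)
w2=back("top",f([[285,165],[250,325]]),60);d=w2[1]-w2[0];print("reader x (win)",deg([-d[1],d[0]]),deg([d[1],-d[0]]),w2.mean(0))
c=back("top",f([[110,97],[62,333],[265,362],[308,130]]),70);print(c, deg(c[0]-c[3]),deg(c[1]-c[2]),deg(c[0]-c[1])+90)
im=ctrl.get_image("side")
for s,z in[((204,197),80),((227,240),80),((220,298),80)]: print(lid("side",im,s,z,130))
hsv=cv2.cvtColor(im,cv2.COLOR_RGB2HSV)
print("proj jar lid side",proj("side",[w[2]]),"tins",proj("side",[[457.6,-6,80],[525.8,-163,80],[506.7,-343,80]]))
cr=im[110:180,190:250];big=cv2.resize(cr,None,fx=8,fy=8,interpolation=2)[:,:,::-1].copy()
th=np.linspace(0,6.28,60);q=np.c_[w[2][0]+29*np.cos(th),w[2][1]+29*np.sin(th),92+0*th]
for z in(92,0):
    q[:,2]=z
    for p in proj("side",q): cv2.circle(big,tuple(((p-[190,110]+.5)*8).astype(int)),2,(0,0,255),-1)
t=im[180:330,180:260];t=cv2.resize(t,None,fx=3.7,fy=3.7)[:,:,::-1].copy()
for cx,cy in[(457.6,-6),(525.8,-163),(506.7,-343)]:
  for z in(80,0):
    for p in proj("side",np.c_[cx+30*np.cos(th),cy+30*np.sin(th),z+0*th]): cv2.circle(t,tuple(((p-[180,180]+.5)*3.7).astype(int)),1,(0,0,255),-1)
H=max(big.shape[0],t.shape[0]);out=np.zeros((H,big.shape[1]+t.shape[1],3),np.uint8);out[:big.shape[0],:big.shape[1]]=big;out[:t.shape[0],big.shape[1]:]=t
print(out.shape);cv2.imwrite("pics/s1.png",out)
E
```

```text
bar 134.1376684949892 [[498.12142978 224.00118176  92.        ]
 [478.40706209 244.31808656  92.        ]
 [497.72957331 223.99848606  92.        ]]
reader x (win) -101.49409214727221 78.5059078527278 [513.36916692 341.4084994   60.        ]
[[573.42139481 403.29753968  70.        ]
 [478.82115912 420.42086063  70.        ]
 [466.3002326  338.82244929  70.        ]
 [559.08130762 323.01586172  70.        ]] 79.87251117849128 81.2762520929455 79.74014053264571
(array([202.78923767, 197.88789238]), (460.33489990234375, -8.151671409606934), (52.49958419799805, 56.24821090698242))
(array([225.89399293, 241.12367491]), (528.1014404296875, -165.16688537597656), (53.30217361450195, 56.73612594604492))
(array([219.47354497, 301.11375661]), (509.6298522949219, -343.9649658203125), (53.65956497192383, 57.48571014404297))
proj jar lid side [[215.21463847 139.98629998]] tins [[201.90232222 197.29274931]
 [225.0677505  240.39959334]
 [218.32695571 300.6732402 ]]
(560, 776, 3)
```

View pics/s1.png

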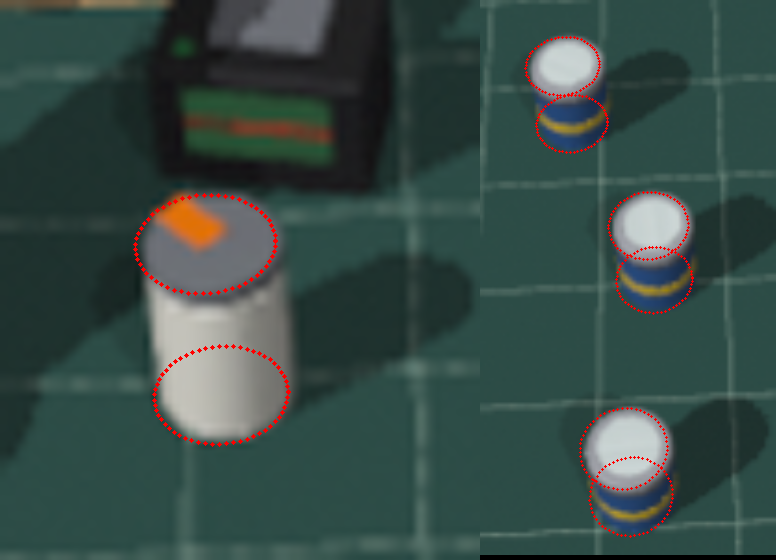

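The side overlay agrees to about 2 mm: the jar is at about (499,223), and the tins are at about (459,-7), (527,-164) and (508,-344). The reader's x axis is about 79° and the jar's bar about 134°, so the jar needs roughly 55° clockwise. First I rise and yaw to 118°.

Emit:
carry_out(deltas=[0, 0, 8.6, 0, 0, -0.024, -1, 0, 0, 8.6, 0, 0, -0.024, -1, 0, 0, 8.6, 0, 0, -0.024, -1, 0, 0, 8.6, 0, 0, -0.024, -1, 0, 0, 8.7, 0, 0, -0.024, -1, 0, 0, 0, 0, 0, 0, -1])

```text
clock: 0.95
eef_pos: [210.8, 615.9, 353.0]
tool_rot: [3.139, -0.002, 2.06]
force: [-0.0, -0.9, -0.8]
width: 85.1
gripper_force: 0.0
```

```bash
python3 -c "
from h import *
plan([499,223,180],np.radians(118));print(ctrl.read_state()['eef_pos'])"
```

```text
wz 0.06 shift m [-0.4822  0.07    0.173 ] rot [ 3.1387e+00 -2.3000e-03  2.0605e+00]
[210.7956444  615.87704886 353.02039477]
```

Emit:
carry_out(deltas=[0, 0, 0, -0.04, 0.006, 0, -1, 0, 0, 0, -0.05, 0.007, 0, -1, 0, 0, 0, -0.055, 0.008, 0, -1, 0, 0, 0, -0.055, 0.008, 0, -1, 0, 0, 0, -0.055, 0.008, 0, -1, 0, 0, 0, -0.055, 0.008, 0.03, -1, 0, 0, 0, -0.055, 0.008, 0.04, -1, 0, 0, 0, -0.05, 0.008, 0.04, -1, 0, 0, 0, -0.04, 0.005, 0.035, -1, 0, 0, 0, -0.027, 0.004, 0.028, -1, 0, 0, 0, 0, 0, 0, -1])

```text
clock: 2.33
eef_pos: [493.5, 224.5, 180.6]
tool_rot: [-3.135, 0.001, 2.057]
force: [-0.7, -0.3, 0.7]
width: 85.6
gripper_force: 0.0
```

```bash
python3 -c "
from h import *
plan([499,223,41],np.radians(118));print(ctrl.read_state()['eef_pos'])"
```

```text
wz -0.15 shift m [-0.0039  0.0042  0.1396] rot [-3.1354e+00  1.2000e-03  2.0569e+00]
[493.46600315 224.48988475 180.56544562]
```

Emit:
carry_out(deltas=[0, 0, 0, -0.004, 0.004, 0.03, -1, 0, 0, 0, 0, 0, 0.03, -1, 0, 0, 0, 0, 0, 0.03, -1, 0, 0, 0, 0, 0, 0.025, -1, 0, 0, 0, 0, 0, 0.015, -1, 0, 0, 0, 0, 0, 0.01, -1, 0, 0, 0, 0, 0, 0, -1, 0, 0, 0, 0, 0, 0, -1])

```text
clock: 3.32
eef_pos: [500.4, 226.6, 44.1]
tool_rot: [3.14, -0.0, 2.06]
force: [0.0, 0.2, 0.2]
width: 85.2
gripper_force: 0.0
```

```bash
python3 -c "
from h import *
plan([499,223,41],np.radians(118));s=ctrl.read_state();print(s['eef_pos'],s['force'],s['torque'])
t,u=[ctrl.get_image(n)[:,:,::-1] for n in('top','side')]
a=cv2.resize(t[180:290,110:230],(390,358));b=cv2.resize(u[90:200,160:280],(390,358));cv2.imwrite('pics/j1.png',np.hstack([a,b]))"
```

```text
wz 0.01 shift m [-0.0025 -0.0029  0.0031] rot [ 3.1402 -0.      2.0597]
[500.35120436 226.59321641  44.08888999] [0.03917086 0.18145656 0.15023857] [0.04783177 0.03269048 0.03181754]
```

View pics/j1.png

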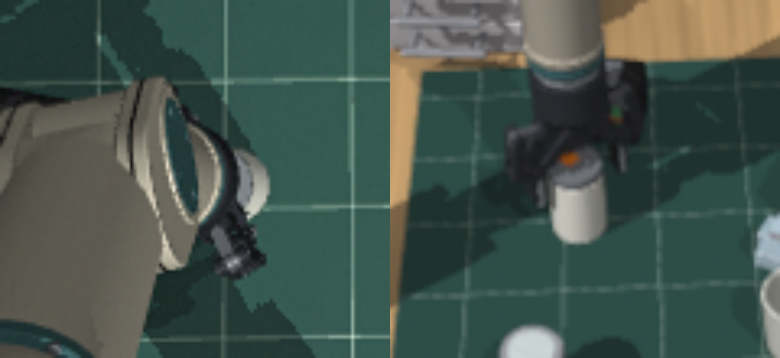

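The fingers straddle the jar in both views. I'll centre slightly and close.

Emit:
carry_out(deltas=[0, 0, 0, -0.002, -0.003, 0.003, -1, 0, 0, 0, 0, 0, 0, 0, 0, 0, 0, 0, 0, 0, 1, 0, 0, 0, 0, 0, 0, 1, 0, 0, 0, 0, 0, 0, 1, 0, 0, 0, 0, 0, 0, 1, 0, 0, 0, 0, 0, 0, 1, 0, 0, 0, 0, 0, 0, 1])

```text
clock: 4.42
eef_pos: [498.0, 223.0, 40.7]
tool_rot: [-3.141, -0.0, 2.059]
force: [-3.0, -2.6, 5.9]
width: 57.0
gripper_force: 63.5
```

Emit:
carry_out(deltas=[0, 0, 5, 0, 0, -0.0005, 1, 0, 0, 7, 0, 0, 0, 1, 0, 0, 8, 0, 0, 0, 1, 0, 0, 8, 0, 0, 0, 1, 0, 0, 8, 0, 0, 0, 1, 0, 0, 8, 0, 0, 0, 1, 0, 0, 7, 0, 0, 0, 1, 0, 0, 4, 0, 0, 0, 1, 0, 0, 0, 0, 0, 0, 1, 0, 0, 0, 0, 0, 0, 1])

```text
clock: 5.68
eef_pos: [498.2, 223.2, 40.7]
tool_rot: [3.141, -0.0, 1.101]
force: [0.9, -0.1, -2.5]
width: 56.9
gripper_force: 63.9
```

Emit:
carry_out(deltas=[0, 0, 0, 0, 0, 0.0005, 1, 0, 0, 0, 0, 0, 0, 0.5, 0, 0, 0, 0, 0, 0, -0.3, 0, 0, 0, 0, 0, 0, -1, 0, 0, 0, 0, 0, 0, -1, 0, 0, 0, 0, 0, 0, -1, 0, 0, 0, 0, 0, -0.02, -1, 0, 0, 0, 0, 0, -0.03, -1, 0, 0, 0, 0, 0, -0.04, -1, 0, 0, 0, 0, 0, -0.04, -1])

```text
clock: 6.92
eef_pos: [497.8, 222.9, 171.3]
tool_rot: [-3.141, 0.001, 1.099]
force: [0.4, 1.9, -0.1]
width: 85.4
gripper_force: 0.0
```

```bash
python3 -c "
from h import *
s=ctrl.read_state();print(s['eef_pos'],s['force'],s['width']);plan([459,-7,180],np.radians(63))"
```

```text
[497.81042815 222.92700276 171.32386508] [ 0.44676079  1.858296   -0.13355579] 85.36006653114138
wz -0.01 shift m [-0.2225  0.0698 -0.0087] rot [-3.1413e+00  7.0000e-04  1.0994e+00]
```

Move above the first tin, then check the jar with the view clear.

Emit:
carry_out(deltas=[0, 0, 0, -0.022, 0.007, -0.009, -1, 0, 0, 0, -0.04, 0.013, 0, -1, 0, 0, 0, -0.05, 0.015, 0, -1, 0, 0, 0, -0.05, 0.015, 0, -1, 0, 0, 0, -0.04, 0.013, 0, -1, 0, 0, 0, -0.02, 0.007, 0, -1, 0, 0, 0, 0, 0, 0, -1])

```text
clock: 7.8
eef_pos: [458.4, -8.8, 179.0]
tool_rot: [-3.14, 0.001, 1.095]
force: [0.5, -0.0, 0.0]
width: 85.7
gripper_force: 0.0
```

```bash
python3 -c "
from h import *
plan([459,-7,31],np.radians(63))
t,u=[ctrl.get_image(n)[:,:,::-1] for n in('top','side')]
a=cv2.resize(t[190:280,85:215],(520,360),interpolation=2);b=cv2.resize(u[90:180,170:235],(260,360),interpolation=2);cv2.imwrite('pics/j2.png',np.hstack([a,b]))"
```

```text
wz -0.28 shift m [ 0.0019 -0.0003  0.148 ] rot [-3.1405e+00  1.2000e-03  1.0947e+00]
```

View pics/j2.png

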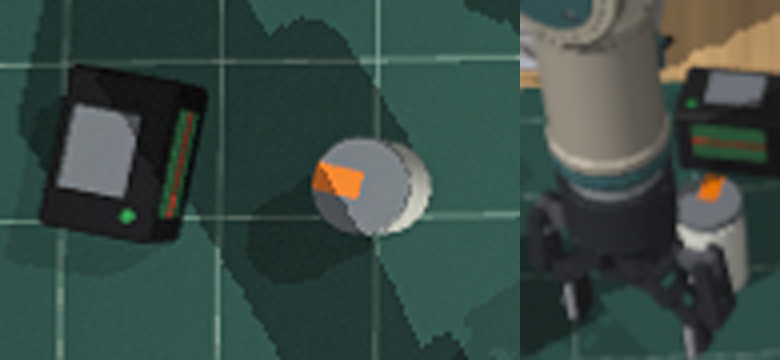

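The jar stands upright and its bar points left and about 10° up, parallel to the reader's axis, so step 1 is good. Next is tin 1.

Emit:
carry_out(deltas=[0, 0, 0, 0.002, 0, 0.03, -1, 0, 0, 0, 0, 0, 0.04, -1, 0, 0, 0, 0, 0, 0.035, -1, 0, 0, 0, 0, 0, 0.025, -1, 0, 0, 0, 0, 0, 0.012, -1, 0, 0, 0, 0, 0, 0.006, -1, 0, 0, 0, 0, 0, 0, -1, 0, 0, 0, 0, 0, 0, 0, 0, 0, 0, 0, 0, 0, 1, 0, 0, 0, 0, 0, 0, 1, 0, 0, 0, 0, 0, 0, 1, 0, 0, 0, 0, 0, 0, 1])

```text
clock: 9.4
eef_pos: [461.0, -4.5, 32.3]
tool_rot: [3.141, -0.001, 1.1]
force: [-0.5, 0.8, 6.3]
width: 59.1
gripper_force: 63.5
```

Emit:
carry_out(deltas=[0, 0, 0, 0, 0, 0, 1, 0, 0, 0, 0, 0, 0, 1, 0, 0, 0, 0, 0, -0.01, 1, 0, 0, 0, 0, 0, -0.02, 1, 0, 0, 0, 0, 0, -0.01, 1, 0, 0, 0, 0, 0, 0, 1, 0, 0, 0, 0, 0, 0, 1, 0, 0, 0, 0, 0, 0, 1, 0, 0, 0, 0, 0, 0, 1, 0, 0, 0, 0, 0, 0, 1])

```text
clock: 10.65
eef_pos: [460.5, -4.8, 71.1]
tool_rot: [-3.141, 0.0, 1.099]
force: [0.6, -0.2, -1.8]
width: 58.7
gripper_force: 64.6
```

Emit:
carry_out(deltas=[0, 0, 0, 0, 0, 0, 1, 0, 0, 0, 0, 0, 0, 1])

```text
clock: 10.9
eef_pos: [460.6, -4.7, 71.3]
tool_rot: [-3.142, 0.0, 1.1]
force: [-0.3, -0.6, -0.8]
width: 59.3
gripper_force: 64.6
```

Emit:
carry_out(deltas=[0, 0, 0, 0, 0, 0, 1, 0, 0, 0, 0, 0, 0, 1])

```text
clock: 11.15
eef_pos: [460.6, -4.7, 71.4]
tool_rot: [3.142, -0.0, 1.1]
force: [0.4, 0.4, -0.5]
width: 59.0
gripper_force: 64.6
```

Tin 1 weighs about 1 N, so it's light. Put it back.

Emit:
carry_out(deltas=[0, 0, 0, 0, 0, 0.015, 1, 0, 0, 0, 0, 0, 0.015, 1, 0, 0, 0, 0, 0, 0.006, 1, 0, 0, 0, 0, 0, 0.003, 1, 0, 0, 0, 0, 0, 0, 1, 0, 0, 0, 0, 0, 0, 1])

```text
clock: 11.9
eef_pos: [460.9, -4.7, 32.6]
tool_rot: [3.141, -0.0, 1.1]
force: [-0.0, -0.4, -1.8]
width: 58.9
gripper_force: 64.7
```

Emit:
carry_out(deltas=[0, 0, 0, 0, 0, 0.0006, 1, 0, 0, 0, 0, 0, 0, 0.5, 0, 0, 0, 0, 0, 0, -0.3, 0, 0, 0, 0, 0, 0, -1, 0, 0, 0, 0, 0, 0, -1, 0, 0, 0, 0, 0, 0, -1, 0, 0, 0, 0, 0, -0.02, -1, 0, 0, 0, 0, 0, -0.04, -1, 0, 0, 0, 0, 0, -0.05, -1, 0, 0, 0, 0, 0, -0.04, -1, 0, 0, 0, 0, 0, 0, -1])

```text
clock: 13.28
eef_pos: [462.5, -4.7, 184.2]
tool_rot: [3.137, -0.003, 1.1]
force: [0.6, -0.2, -0.1]
width: 85.1
gripper_force: 0.0
```

```bash
python3 -c "
from h import *
plan([527,-164,180],np.radians(63));print(lid('top',ctrl.get_image('top'),(338,222),80,130))"
```

```text
wz 0.03 shift m [-0.1127  0.1298  0.0042] rot [ 3.1367e+00 -3.1000e-03  1.1001e+00]
(array([338.34475375, 222.57173448]), (525.8250122070312, -163.1999969482422), (55.56656265258789, 55.73133850097656))
```

Emit:
carry_out(deltas=[0, 0, 0, -0.018, 0.02, 0.004, -1, 0, 0, 0, -0.035, 0.04, 0, -1, 0, 0, 0, -0.035, 0.04, 0, -1, 0, 0, 0, -0.02, 0.024, 0, -1, 0, 0, 0, -0.005, 0.006, 0, -1, 0, 0, 0, 0, 0, 0, -1, 0, 0, 0, 0, 0, 0, -1])

```text
clock: 14.2
eef_pos: [524.5, -162.4, 177.1]
tool_rot: [-3.139, -0.001, 1.101]
force: [-0.5, -0.3, -0.0]
width: 85.3
gripper_force: 0.0
```

```bash
python3 -c "
from h import *
plan([527,-164,31],np.radians(63));t=ctrl.get_image('side')
print(lid('side',t,(204,197),80,130))"
```

```text
wz 0.11 shift m [-0.0003  0.0029  0.1461] rot [-3.1393e+00 -8.0000e-04  1.1014e+00]
(array([212.86956522, 177.69565217]), (491.0995788574219, 72.16075134277344), (16.664491653442383, 52.692352294921875))
```

Emit:
carry_out(deltas=[0, 0, 0, 0, 0.002, 0.03, -1, 0, 0, 0, 0, 0, 0.04, -1, 0, 0, 0, 0, 0, 0.035, -1, 0, 0, 0, 0, 0, 0.025, -1, 0, 0, 0, 0, 0, 0.01, -1, 0, 0, 0, 0, 0, 0.005, -1, 0, 0, 0, 0, 0, 0, -1, 0, 0, 0, 0, 0, 0, 0, 0, 0, 0, 0, 0, 0, 1, 0, 0, 0, 0, 0, 0, 1, 0, 0, 0, 0, 0, 0, 1, 0, 0, 0, 0, 0, 0, 1])

```text
clock: 15.75
eef_pos: [527.2, -165.2, 33.8]
tool_rot: [3.141, -0.001, 1.1]
force: [-0.7, 1.3, 5.5]
width: 59.2
gripper_force: 63.8
```

Emit:
carry_out(deltas=[0, 0, 0, 0, 0, 0, 1, 0, 0, 0, 0, 0, 0, 1, 0, 0, 0, 0, 0, -0.01, 1, 0, 0, 0, 0, 0, -0.02, 1, 0, 0, 0, 0, 0, -0.01, 1, 0, 0, 0, 0, 0, 0, 1, 0, 0, 0, 0, 0, 0, 1, 0, 0, 0, 0, 0, 0, 1, 0, 0, 0, 0, 0, 0, 1, 0, 0, 0, 0, 0, 0, 1])

```text
clock: 17.0
eef_pos: [526.8, -165.3, 72.5]
tool_rot: [-3.141, 0.0, 1.1]
force: [0.2, -0.2, -3.2]
width: 58.6
gripper_force: 65.1
```

Emit:
carry_out(deltas=[0, 0, 0, 0, 0, 0, 1, 0, 0, 0, 0, 0, 0, 1])

```text
clock: 17.25
eef_pos: [526.9, -165.3, 72.7]
tool_rot: [-3.142, 0.0, 1.1]
force: [0.3, 0.1, -3.1]
width: 58.8
gripper_force: 65.1
```

Emit:
carry_out(deltas=[0, 0, 0, 0, 0, 0, 1, 0, 0, 0, 0, 0, 0, 1])

```text
clock: 17.5
eef_pos: [526.9, -165.3, 72.8]
tool_rot: [3.142, -0.0, 1.1]
force: [0.0, -0.0, -3.5]
width: 59.0
gripper_force: 65.1
```

Tin 2 weighs about 3.3 N, so tin 3 still has to be felt. Put tin 2 back.

Emit:
carry_out(deltas=[0, 0, 0, 0, 0, 0.015, 1, 0, 0, 0, 0, 0, 0.015, 1, 0, 0, 0, 0, 0, 0.006, 1, 0, 0, 0, 0, 0, 0.0032, 1, 0, 0, 0, 0, 0, 0, 1, 0, 0, 0, 0, 0, 0, 1])

```text
clock: 18.25
eef_pos: [526.4, -165.3, 33.8]
tool_rot: [-3.141, -0.0, 1.099]
force: [-2.2, 1.1, 3.3]
width: 58.8
gripper_force: 65.2
```

In contact with the desk. Release and rise.

Emit:
carry_out(deltas=[0, 0, 0, 0, 0, 0, 0.5, 0, 0, 0, 0, 0, 0, -0.3, 0, 0, 0, 0, 0, 0, -1, 0, 0, 0, 0, 0, 0, -1, 0, 0, 0, 0, 0, 0, -1, 0, 0, 0, 0, 0, -0.02, -1, 0, 0, 0, 0, 0, -0.04, -1, 0, 0, 0, 0, 0, -0.05, -1, 0, 0, 0, 0, 0, -0.04, -1, 0, 0, 0, 0, 0, 0, -1])

```text
clock: 19.5
eef_pos: [529.1, -166.3, 186.5]
tool_rot: [3.135, -0.001, 1.1]
force: [0.7, 0.2, 0.4]
width: 85.4
gripper_force: 0.0
```

```bash
python3 -c "
from h import *
plan([508,-344,180],np.radians(63))
u=ctrl.get_image('top');print(lid('top',u,(273,252),80,130))"
```

```text
wz 0.01 shift m [-0.1679  0.0619  0.0065] rot [ 3.1349e+00 -1.3000e-03  1.0998e+00]
(array([272.9762419 , 251.61771058]), (458.7529602050781, -7.023573398590088), (55.05287551879883, 55.46799850463867))
```

Tin 1 is back where it stood. On to tin 3.

Emit:
carry_out(deltas=[0, 0, 0, -0.02, 0.007, 0.004, -1, 0, 0, 0, -0.04, 0.015, 0, -1, 0, 0, 0, -0.045, 0.017, 0, -1, 0, 0, 0, -0.04, 0.015, 0, -1, 0, 0, 0, -0.018, 0.006, 0, -1, 0, 0, 0, -0.005, 0.002, 0, -1, 0, 0, 0, 0, 0, 0, -1, 0, 0, 0, 0, 0, 0, -1])

```text
clock: 20.55
eef_pos: [506.7, -341.0, 179.3]
tool_rot: [-3.141, -0.001, 1.102]
force: [0.3, -0.0, 0.3]
width: 85.5
gripper_force: 0.0
```

```bash
python3 -c "
from h import *
plan([508,-344,31],np.radians(63))"
```

```text
wz 0.14 shift m [-0.0021  0.0025  0.1483] rot [-3.1408e+00 -1.4000e-03  1.1021e+00]
```

Emit:
carry_out(deltas=[0, 0, 0, -0.002, 0.002, 0.03, -1, 0, 0, 0, 0, 0, 0.04, -1, 0, 0, 0, 0, 0, 0.035, -1, 0, 0, 0, 0, 0, 0.025, -1, 0, 0, 0, 0, 0, 0.012, -1, 0, 0, 0, 0, 0, 0.005, -1, 0, 0, 0, 0, 0, 0, -1, 0, 0, 0, 0, 0, 0, 0, 0, 0, 0, 0, 0, 0, 1, 0, 0, 0, 0, 0, 0, 1, 0, 0, 0, 0, 0, 0, 1, 0, 0, 0, 0, 0, 0, 1])

```text
clock: 22.05
eef_pos: [507.2, -346.2, 33.7]
tool_rot: [3.14, -0.0, 1.1]
force: [-0.7, 0.5, 5.7]
width: 59.3
gripper_force: 65.1
```

Emit:
carry_out(deltas=[0, 0, 0, 0, 0, 0, 1, 0, 0, 0, 0, 0, 0, 1, 0, 0, 0, 0, 0, -0.01, 1, 0, 0, 0, 0, 0, -0.02, 1, 0, 0, 0, 0, 0, -0.01, 1, 0, 0, 0, 0, 0, 0, 1, 0, 0, 0, 0, 0, 0, 1, 0, 0, 0, 0, 0, 0, 1, 0, 0, 0, 0, 0, 0, 1, 0, 0, 0, 0, 0, 0, 1])

```text
clock: 23.3
eef_pos: [506.6, -345.8, 72.3]
tool_rot: [-3.141, 0.0, 1.099]
force: [0.7, -0.5, -4.4]
width: 58.6
gripper_force: 65.7
```

Emit:
carry_out(deltas=[0, 0, 0, 0, 0, 0, 1, 0, 0, 0, 0, 0, 0, 1])

```text
clock: 23.55
eef_pos: [506.8, -345.8, 72.6]
tool_rot: [3.142, -0.0, 1.1]
force: [-0.5, 0.7, -4.3]
width: 59.3
gripper_force: 65.7
```

Tin 3 weighs about 4.3 N. It looks heaviest, but by less margin than expected, so I'll raise it and average more readings.

Emit:
carry_out(deltas=[0, 0, 0, 0, 0, -0.02, 1, 0, 0, 0, 0, 0, -0.04, 1, 0, 0, 0, 0, 0, -0.025, 1, 0, 0, 0, 0, 0, -0.01, 1, 0, 0, 0, 0, 0, 0, 1, 0, 0, 0, 0, 0, 0, 1, 0, 0, 0, 0, 0, 0, 1, 0, 0, 0, 0, 0, 0, 1, 0, 0, 0, 0, 0, 0, 1, 0, 0, 0, 0, 0, 0, 1])

```text
clock: 24.8
eef_pos: [506.7, -345.8, 167.4]
tool_rot: [-3.141, 0.0, 1.1]
force: [-0.6, 0.1, -4.9]
width: 59.1
gripper_force: 66.2
```

```bash
python3 -c "
from h import *
f=[]
for i in range(24):
    im=ctrl.get_image('top' if i%2 else 'side'); s=ctrl.read_state(); f.append(s['force'][2])
    if i%2: t=im
    else: u=im
print(np.round(f,1),np.mean(f),np.std(f),s['clock'],s['eef_pos'])
a=cv2.resize(t[150:300,150:470],(800,375))[:,:,::-1];b=cv2.resize(u[100:320,100:340],(800,600))[:,:,::-1]
for x,sd in[('top',(273,252)),('top',(338,222)),('side',(204,197)),('side',(227,240))]:
    print(x,lid(x,t if x=='top' else u,sd,80,130))
cv2.imwrite('pics/e1.png',b)"
```

```text
[-5.5 -4.9 -5.8 -5.1 -3.7 -4.9 -5.3 -5.  -4.8 -5.1 -4.4 -4.6 -4.7 -5.6
 -5.6 -5.1 -4.8 -5.8 -5.4 -4.7 -4.6 -4.6 -5.2 -4.8] -5.0078768230381705 0.46859298069196836 26.0 [ 506.80875043 -345.82260198  167.52722139]
top (array([273.09394572, 251.54488518]), (458.960205078125, -7.276919364929199), (55.621334075927734, 56.79834747314453))
top (array([338.57473684, 222.29473684]), (526.4564208984375, -163.7239990234375), (55.9696044921875, 56.40842819213867))
side (array([206.32510288, 187.80864198]), (470.751220703125, 31.27566909790039), (77.61856842041016, 94.82229614257812))
side (array([231.65686275, 240.29411765]), (544.360595703125, -163.2204132080078), (21.758237838745117, 52.174991607666016))
```

View pics/e1.png

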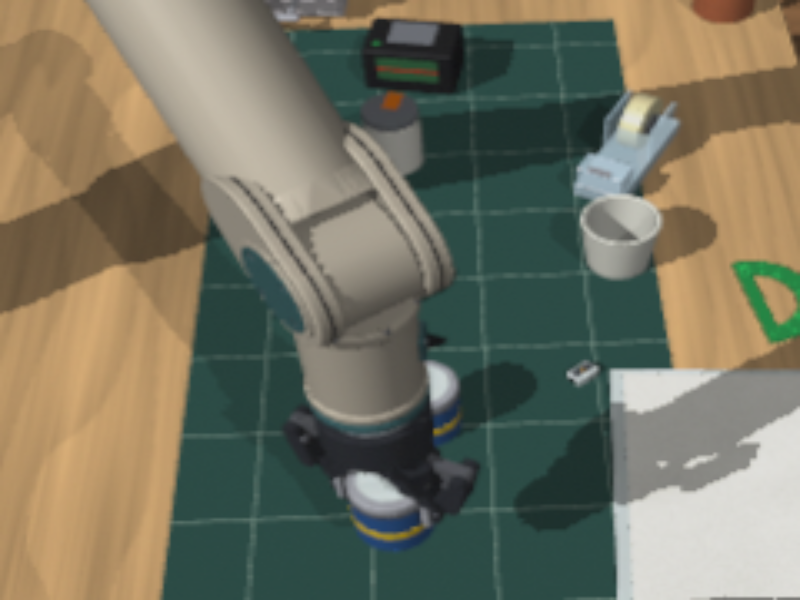

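The picture shows tin 3 held upright, the jar standing with its bar towards the reader, and tin 2 and the bystanders in place. Tin 3 averages 5.0 N against 3.3 N and about 1.2 N, so it's clearly heaviest. Its underside is about 133 mm up, so I'm handing the job in.

```bash
python3 -c "
from cell import ctrl
print(ctrl.finish_job())"
```

```text
the job is handed in; nothing more can be done
None
```

I handed the job in at about 26 s: the jar's patch faces the reader's window, both lighter tins are back where they stood, and the heaviest tin (about 5.0 N, against 3.3 N and 1.2 N) is held still and upright about 13 cm above the desk; the verdict was not shown.

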